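# Hang a reagent bottle from the tilted carton on the dispenser rail

## Task

From the partitioned carton on the slanted stand, draw out the one bottle that has a wide collar round its neck. Bring it upright to the open front end of the dispenser's bottle rail, feed its neck into the slot so that the collar rides on the two bars, slide it fully home against the stop and let go, so that it hangs there by its collar. Leave everything else in the carton and on the bench where it is.

Things in the scene. Friction and masses are not known exactly. Their poses are not given: they have to be found in the camera images.
- bottle: Bottle to hang, white plastic, about 0.3 kg; the only one with a collar. Square body 62 x 62 mm, 90 tall; shoulder to 99; neck 24 mm dia; collar 48 mm dia from 118 to 123 mm up; grey round cap 34 mm dia from 123 to 169 mm. Origin: centre of base, z up to the cap, x, y square to its sides. Starts in one of 3 near-row cells, tilted with the carton, resting on cell floor and near wall.
- bottle_collar (a point): Centre of the underside of the bottle's collar, 118 mm above its base on its axis.
- carton: Open cardboard carton, fixed on a stand that tilts it 25 degrees to the robot. Origin: centre of its underside; z along the cells out of the open top (up and towards the robot), x from near to far row, y along the rows (robot's left). Outside 162 (x) x 318 (y) x 180 (z) mm; walls and floor 5 mm. The wanted bottle's cap ends 6 mm below the outer rim.
- carton_cross (a point): On the carton's floor (top face) at x = 0, y = 0 in the carton's frame, with the same axes. Partitions are 4 mm thick and rise 165 mm above this floor: one along y at x = 0, two along x at y = -52 and +52 mm. They make 2 rows of 3 cells, each 74 (x) x 100 (y) mm, centres at x = -39 and +39, y = -104, 0 and +104 mm.
- rail: Fixed bottle rail of a dispenser: two level steel bars, 32 mm slot between, slot open at the robot's end. Origin: on the bench under the home position, z up, x along the slot from open end to stop. Bars 40 mm wide, 8 thick, tops 150 mm above the bench, from x = -115 mm. Side plates under them leave 100 mm for the bottle's body; base plate 10 mm thick, starts at x = -115 mm.
- rail_home (a point): Where the centre of the collar's underside must finally be: midway between the bars, level with their tops. Axes as rail. The stop, a steel block across the bars from x = 24.5 mm on, rises 16 mm above them and meets the collar's edge when its centre is at x = 0.5 mm. Behind, a white pump housing, 160 mm high, fills x = 85 to 185 mm.
- rail_mouth (a point): Middle of the slot's open end, level with the bars' tops, 115 mm before rail_home.
- widecap: Another square bottle in the near row, 62 mm square, 135 mm tall, no collar, with a wide low cap 52 mm in diameter. Origin: centre of its base, z along its axis. Leave it.
- smallcap: Another square bottle in the near row, 62 mm square, 155 mm tall, no collar, with a small cap 28 mm in diameter. Origin: centre of its base, z along its axis. Leave it.
- can1: Round can in the far row, 62 mm in diameter, 140 mm tall with its black cap. Origin: centre of its base. Leave it.
- can2: Round can in the far row, 62 mm in diameter, 155 mm tall with its black cap. Origin: centre of its base. Leave it.
- plate: White microplate with blue wells, 86 x 127 x 14 mm, lying on the bench in front of the robot. Origin: centre of its underside. Leave it.
- beaker: Clear beaker, 80 mm in diameter, 100 mm tall, on the bench. Origin: centre of its underside. Leave it.
Things that resemble listed ones, but are neither listed nor needed, are in the scene too. What is shaped like the bottle but green is not meant.

How it is judged:
By the outcome, as a careful person would: the job done as asked, in the order asked, and still so for the second after the job is handed in, with the robot touching nothing.
It also fails if it takes over 46 s, if anything falls off the work surface, if the arm or the gripper's body presses on something with over 40 N, if the wrist force passes 120 N, or if a joint passes its speed limit or range.

## Robot

A 7-joint arm with a two-finger parallel gripper is mounted at the origin on the work surface. World frame = base frame: x ahead of the robot, y to its left, z up, the work surface at z = 0. Lengths are in m, angles in degrees, forces in N, time in s.
With the tool pointing down it reaches from about 0.425 to 0.875 m from the base axis. Payload 4.7 kg.
Tool frame: the origin (TCP) lies at the very end of the fingers, on their centre line; the grasp point (between the pads) lies 19 mm behind it; x points along the fingers, z is the direction in which the jaws open and shut, and the axes are right-handed (so a half turn about x gives the same grasp; the last joint's range is limited). The gripper opens to 87 mm and grips with 3 to 60 N. Pads are 19 mm wide; open, the fingers measure 117 mm over their backs; the gripper's body (75 mm by 190 mm) begins 51 mm behind the grasp point.
Start: joints at [-70.984, 18.392, -4.016, 83.108, 1.295, 78.541, -3.26], TCP at [0.203, 0.617, 0.223] pointing down, gripper open.
Joint ranges: [-163.93, 163.93], [-17.29, 119.83], [-79.2, 71.16], [3.27, 140.29], [-89.18, 269.18], [5.43, 117.66], [-154.24, 154.24]. Speed limits (degrees/s): [147.25, 147.25, 180, 180, 180, 180, 180].

## Interface

Orientations are given as [roll, pitch, yaw] about the fixed x, y, z axes, in that order (R = Rz(yaw) Ry(pitch) Rx(roll)).
In Python, from cell import env gives the robot as it stands. The module is installed in compiled form; this text tells all that it offers.
- The arm moves only by the tool drive_tool, never from a script. Its argument "increments" is a list of rows, each a list of 2 entries, a list of its own where there are three numbers: the shift along the tool's x, y, z scaled (see below), then the turn, a rotation vector about the tool's x, y, z scaled (see below). In form: [[[dx, dy, dz], [wx, wy, wz]], ...]. A call has 1 to 10 rows; each row shifts and turns the commanded pose from where the row before left it, along the tool's axes as they then stand; what a row does not reach is not made up. The controller multiplies each number of a shift by 0.04 m and each number of a turn by 120 degrees. A row lasts 1/10 s, in which the tool goes at most 50 mm and 8.59 degrees, less where a joint would pass 70% of its speed; a pose out of reach is approached as far as the arm can. A call with a number of a shift or a turn outside -1 to 1 is refused whole. A call with a gripper value outside its range is refused whole. "hand" is the gripper's target within -1 to 1 (fully open at 1, half-way at 0, shut at -1), set as the call begins (left out, the last holds). The fingers move at their own pace and stop on an object; "squeeze" is the grip in N (left out, the last holds). Time passes only in rows, so rows that do not move let the fingers close. It gives the time, the measured TCP pose, the force and the opening at its end, in the units of the state.
- env.get_obs(): the state, without advancing time (a new reading comes with each control period).
- env.read_camera(name): name is "side" or "top" or "wrist"; returns a dict with "frame" (400x640x3 uint8, red, green, blue), "fx", "fy", "cx", "cy" (pixels), "R" (3x3) and "t" (3): a world point X has camera coordinates R X + t. Camera axes: x right, y down, z forward; pixel columns grow to the right and rows downward; lengths in m; the calibration is good to about 2 mm. The wrist camera is an equidistant fisheye: a pixel r from the principal point sees the ray r / f radians off the axis. A picture is of the moment at which its call begins. There is no depth.
- env.sign_off(): hands the job in, once; it reports no verdict.
The state is a dict: "time_s": time; "qpos": joint angles; "joint_velocities": joint speeds; "effort": joint torques, N m; "tool_pos": TCP position; "tool_rot": TCP orientation; "force": force on the tool from outside, world axes, zero at the start; "wrist_torque": the same for the moment, N m; "grip_width": finger opening in m.
Only numpy, scipy, OpenCV 4.12 (cv2) and the standard library are available. Lean on these libraries where they do the work, as an engineer would, in place of code of your own. Each camera call takes 0.05 s, during which the arm holds its last target.

## Working session

There is one attempt and no reset: what is moved stays moved. The work goes in short steps, Python scripts to look and compute and a tool call to move; the robot and the scene stay as the last step left them, time stands still between calls to the robot, and variables do not carry over. Pictures are saved under pics/ and viewed, and the job is handed in when it is done.

Besides the shell and the picture viewer there is one more tool, called after "Call:" as name([rows], argument=value, ...), one row to a line, values as JSON. drive_tool: Moves the arm, as the interface text tells. Shifts and turns lie within -1 to 1; 1 stands for 0.04 m of shift or 120 degrees of turn. Its arguments: {"type":"object","properties":{"increments":{"type":"array"},"hand":{"type":"number"},"squeeze":{"type":"number"}},"required":["increments"]}

```bash
mkdir -p pics; ls; python3 - <<'E'
from cell import env
import cv2
o=env.get_obs()
for k,v in o.items(): print(k,v)
for n in ["side","top","wrist"]:
    c=env.read_camera(n)
    cv2.imwrite(f"pics/{n}0.png",c["frame"][:,:,::-1])
    print(n,c["fx"],c["fy"],c["cx"],c["cy"],c["R"],c["t"])
    import pickle; pickle.dump(c,open(f"{n}0.pkl","wb"))
E
```

```text
pics
time_s 0.0
qpos [-70.98423449  18.44013438  -4.01492659  83.17493881   1.29200723
  78.53945664  -3.2609096 ]
joint_velocities [-0.06375812  0.04207027 -0.04067147 -0.05515203  0.0529833  -0.02455197
  0.03824361]
effort [-3.93655755e-04 -4.91303301e+01 -4.03953027e-01 -3.12521839e+01
 -6.38593105e-02  4.39890660e-02  1.83236234e-04]
tool_pos [0.20296812 0.61692147 0.2214489 ]
tool_rot [-178.46131168   89.89050286 -106.66940773]
force [-0.53622305  0.11189879  0.15171749]
wrist_torque [-0.02024445  0.02559871  0.02165191]
grip_width 0.08662036823516267
side 375.5723873482809 375.5723873482809 311.01915867692793 199.2328661789976 [[-0.07609342 -0.99708087  0.00628754]
 [-0.94858867  0.07044684 -0.30857217]
 [ 0.30722847 -0.0294446  -0.95118015]] [0.02784592 0.54242338 1.04384367]
top 371.25552002182224 371.25552002182224 320.1233789640028 190.53148747673552 [[ 0.00855747 -0.99976325  0.0200054 ]
 [-0.98047211 -0.01231977 -0.19627191]
 [ 0.19647191 -0.01793515 -0.98034541]] [-0.03792191  0.54447068  1.34473668]
wrist 309.70691628693146 309.70691628693146 318.7867752432073 200.21730274380332 [[ 0.31210685  0.95004544 -0.00172682]
 [ 0.91666367 -0.30066175  0.26330634]
 [ 0.2496338  -0.08376262 -0.96471073]] [-0.64916162 -0.03146615  0.38962654]
```

View pics/side0.png

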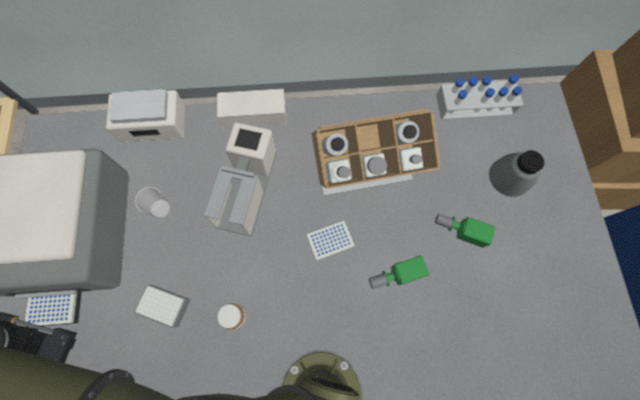

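View pics/top0.png

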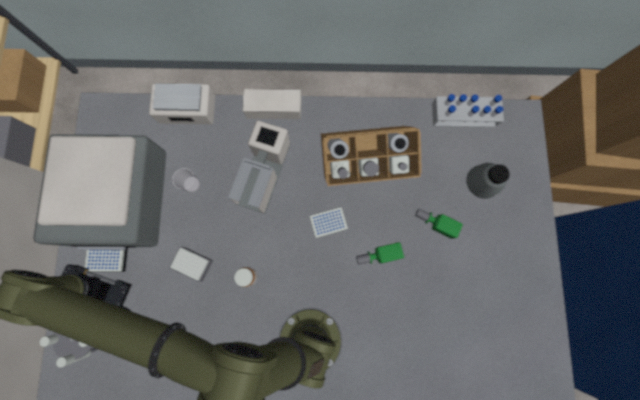

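View pics/wrist0.png

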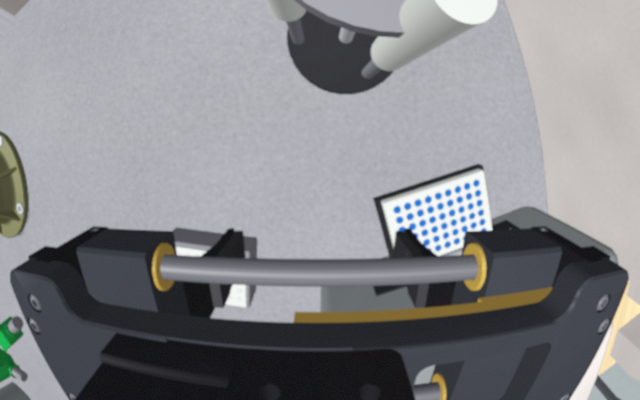

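```bash
python3 - <<'E'
import cv2,numpy as np
a=cv2.imread("pics/side0.png");b=cv2.imread("pics/top0.png")
A=cv2.resize(a[100:200,305:445],None,fx=5.5,fy=5.5,interpolation=cv2.INTER_CUBIC)
cv2.imwrite("pics/sc.png",A)
B=cv2.resize(b[120:190,315:425],None,fx=7,fy=7,interpolation=cv2.INTER_CUBIC)
cv2.imwrite("pics/tc.png",B)
C=cv2.resize(a[115:240,195:285],None,fx=4.5,fy=4.5,interpolation=cv2.INTER_CUBIC)
D=cv2.resize(b[115:215,220:300],None,fx=4.9,fy=5.625,interpolation=cv2.INTER_CUBIC)
cv2.imwrite("pics/rc.png",np.hstack([C,D[:C.shape[0]]]))
print(C.shape,D.shape)
E
```

```text
(562, 405, 3) (562, 392, 3)
```

View pics/sc.png

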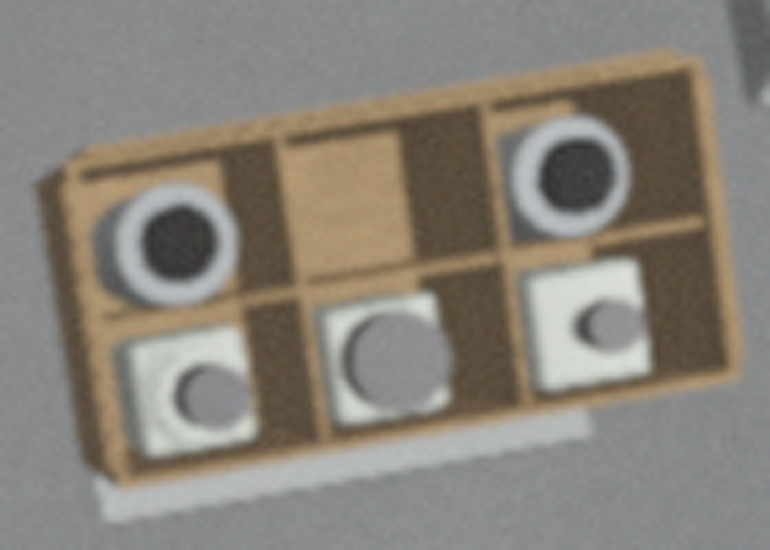

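View pics/tc.png

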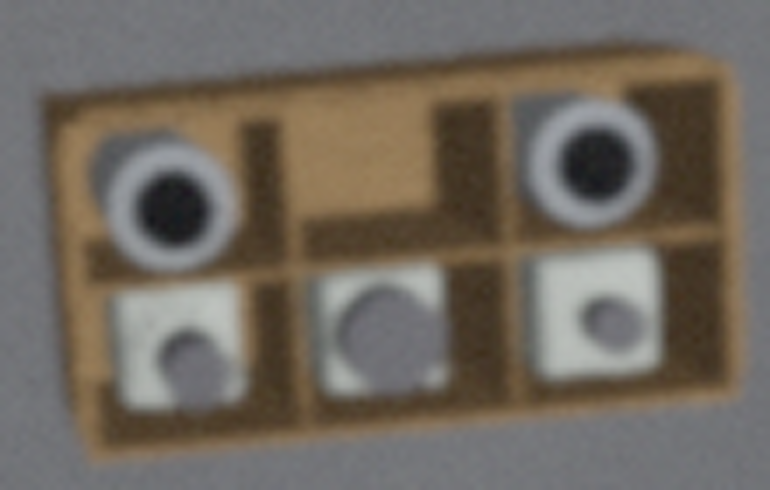

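View pics/rc.png

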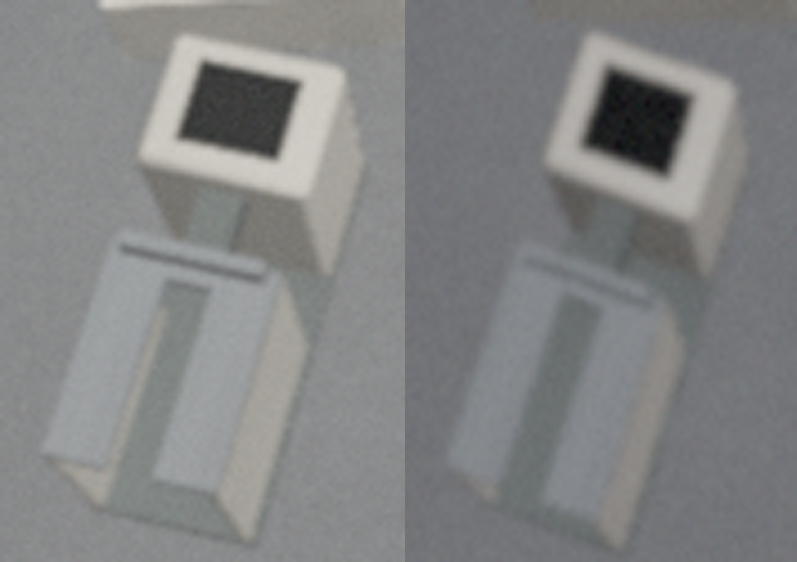

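```bash
cat > h.py <<'E'
import numpy as np,cv2,pickle
from scipy.spatial.transform import Rotation as Rn
def ray(c,uv,fish=False):
    R,t=np.array(c["R"]),np.array(c["t"]); x=(uv[0]-c["cx"])/c["fx"]; y=(uv[1]-c["cy"])/c["fy"]
    if fish:
        r=np.hypot(x,y); d=np.array([x/r*np.sin(r),y/r*np.sin(r),np.cos(r)]) if r>1e-9 else np.array([0,0,1.])
    else: d=np.array([x,y,1.]); d/=np.linalg.norm(d)
    return -R.T@t, R.T@d
def tri(rays):
    A=np.zeros((3,3));b=np.zeros(3)
    for o,d in rays:
        P=np.eye(3)-np.outer(d,d);A+=P;b+=P@o
    X=np.linalg.solve(A,b)
    return X,[1e3*np.linalg.norm((np.eye(3)-np.outer(d,d))@(X-o)) for o,d in rays]
def onz(r,z):
    o,d=r; return o+d*(z-o[2])/d[2]
def proj(c,X,fish=False):
    p=np.array(c["R"])@X+np.array(c["t"])
    if fish:
        th=np.arctan2(np.hypot(p[0],p[1]),p[2]); k=th/np.hypot(p[0],p[1]); return np.array([c["cx"]+c["fx"]*p[0]*k,c["cy"]+c["fy"]*p[1]*k])
    return np.array([c["cx"]+c["fx"]*p[0]/p[2],c["cy"]+c["fy"]*p[1]/p[2]])
def load(n): return pickle.load(open(n+".pkl","rb"))
E
python3 - <<'E'
from h import *
s,t=load("side0"),load("top0")
print(ray(s,(320,200))[0],ray(t,(320,200))[0])
S=lambda u,v:ray(s,(305+u/5.5-.5,100+v/5.5-.5)); T=lambda u,v:ray(t,(315+u/7-.5,120+v/7-.5))
for n,a,b in [("nl",(122,485),(92,460)),("nr",(742,378),(742,393)),("fr",(703,58),(732,60)),("fl",(72,155),(48,97)),("cap",(213,397),(203,382)),("wide",(400,360),(392,345)),("small",(612,325),(615,325))]:
    print(n,*tri([S(*a),T(*b)]))
S2=lambda u,v:ray(s,(195+u/4.5-.5,115+v/4.5-.5)); T2=lambda u,v:ray(t,(220+(u-405)/4.9-.5,115+v/5.625-.5))
for n,a,b in [("L outer mouth",(43,455),(450,462)),("L inner mouth",(103,470),(498,482)),("R inner",(155,478),(545,500)),("R outer",(218,493),(607,520)),("Lslot end",(165,282),(563,295)),("Rslot end",(210,290),(600,302))]:
    print(n,*tri([S2(*a),T2(*b)]),onz(S2(*a),.15),onz(T2(*b),.15))
E
```

```text
[0.19595707 0.02028818 1.16008506] [ 0.26995985 -0.00708713  1.42592937]
nl [ 0.53241836 -0.05402675  0.20921151] [np.float64(0.4033488706888386), np.float64(0.40334887068879605)]
nr [ 0.57495249 -0.37593814  0.18678057] [np.float64(0.17825502343605493), np.float64(0.17825502343613212)]
fr [ 0.72140487 -0.35908615  0.25505216] [np.float64(1.2499323589979532), np.float64(1.2499323589977591)]
fl [ 0.70740276 -0.03722932  0.22544246] [np.float64(5.896312169085569), np.float64(5.8963121690856)]
cap [ 0.56885223 -0.10380495  0.22336802] [np.float64(2.9759538468903406), np.float64(2.975953846890293)]
wide [ 0.59648364 -0.2026751   0.18927513] [np.float64(0.10056645129745716), np.float64(0.1005664512976415)]
small [ 0.60828866 -0.31383965  0.18847477] [np.float64(0.19049084425476503), np.float64(0.1904908442546895)]
L outer mouth [0.50394194 0.29435708 0.12615431] [np.float64(1.541093612523196), np.float64(1.5410936125234038)] [0.49647943 0.28952269 0.15      ] [0.50003982 0.28734208 0.15      ]
L inner mouth [0.49335444 0.25966477 0.11777978] [np.float64(0.3199957422706012), np.float64(0.31999574227047134)] [0.48410659 0.25257476 0.15      ] [0.48791271 0.25278416 0.15      ]
R inner [0.47721484 0.22020755 0.14825795] [np.float64(0.8160941160209993), np.float64(0.8160941160209868)] [0.47661808 0.22067965 0.15      ] [0.47705834 0.21908352 0.15      ]
R outer [0.46452487 0.17844723 0.15052056] [np.float64(3.687566078111725), np.float64(3.6875660781117006)] [0.46420754 0.18221743 0.15      ] [0.46510837 0.1748423  0.15      ]
Lslot end [0.61104756 0.21500139 0.13721213] [np.float64(0.5888921552349152), np.float64(0.5888921552349)] [0.60581248 0.21315306 0.15      ] [0.60771974 0.21221161 0.15      ]
Rslot end [0.6137797  0.19112572 0.11089229] [np.float64(0.17588047621570915), np.float64(0.17588047621575717)] [0.59821162 0.18458707 0.15      ] [0.603546 0.185403 0.15    ]
```

```bash
cat >> h.py <<'E'
def toolR(o): return Rn.from_euler('xyz',o["tool_rot"],degrees=True).as_matrix()
def carton(yaw=7.5,tilt=25):
    # z up and toward robot
    return (Rn.from_euler('z',yaw,degrees=True)*Rn.from_euler('y',-tilt,degrees=True)).as_matrix()
def delta(o,p,R):
    R0=toolR(o); d=R0.T@(np.array(p)-np.array(o["tool_pos"])); w=Rn.from_matrix(R0.T@R).as_rotvec(degrees=True)
    return d,w
E
python3 - <<'E'
from h import *
from cell import env
o=env.get_obs(); R0=toolR(o); print(R0.round(3))
w=load("wrist0"); C,d=ray(w,(w["cx"],w["cy"]),True)
print("cam in tool",R0.T@(C-o["tool_pos"]),R0.T@d, C)
Rc=carton(); print(Rc.round(3))
for sg in (1,-1):
    x=-Rc[:,2]; z=sg*Rc[:,1]; R=np.c_[x,np.cross(z,x),z]
    print(sg,delta(o,[.45,-.1,.4],R))
E
```

```text
[[-0.    -0.95   0.312]
 [-0.001  0.312  0.95 ]
 [-1.    -0.    -0.001]]
cam in tool [-1.61356093e-01  7.25258298e-02 -3.15529493e-05] [ 9.64731740e-01 -2.63234972e-01 -1.37898167e-04] [0.13418771 0.6399085  0.38304116]
[[ 0.899 -0.131 -0.419]
 [ 0.118  0.991 -0.055]
 [ 0.423  0.     0.906]]
1 (array([-0.17738083, -0.4586725 , -0.60423445]), array([-25.27799216,  -5.69106352, -24.59129935]))
-1 (array([-0.17738083, -0.4586725 , -0.60423445]), array([151.06345357, -33.5107806 ,   7.75526247]))
```

Call:
drive_tool([
  [[-1, 0, 0], [0, 0, 0]],
  [[-1, 0, 0], [0, 0, 0]],
  [[-1, 0, 0], [0, 0, 0]],
  [[-1, 0, 0], [0, 0, 0]],
  [[-1, 0, 0], [0, 0, 0]],
], hand=1)

```text
time_s: 0.65
tool_pos: [0.203, 0.6171, 0.424]
tool_rot: [-161.8, 90.0, -90.0]
force: [0.5, -0.4, 0.5]
grip_width: 0.087
```

Call:
drive_tool([
  [[0, -0.84, -0.56], [0, 0, 0]],
  [[0, -0.84, -0.56], [0, 0, 0]],
  [[0, -0.84, -0.56], [0, 0, 0]],
  [[0, -0.84, -0.56], [0, 0, 0]],
  [[0, -0.84, -0.56], [0, 0, 0]],
  [[0, -0.84, -0.56], [0, 0, 0]],
  [[0, -0.84, -0.56], [0, 0, 0]],
  [[0, -0.84, -0.56], [0, 0, 0]],
  [[0, -0.84, -0.56], [0, 0, 0]],
  [[0, -0.84, -0.56], [0, 0, 0]],
])

```text
time_s: 1.65
tool_pos: [0.453, 0.2981, 0.4224]
tool_rot: [102.9, 90.0, 174.7]
force: [0.3, 0.1, -0.4]
grip_width: 0.087
```

```bash
cat > snap.py <<'E'
import sys,pickle,cv2
from cell import env
n=sys.argv[1]
c=env.read_camera(n.rstrip("0123456789"));c["obs"]=env.get_obs()
pickle.dump(c,open(n+".pkl","wb"));cv2.imwrite(f"pics/{n}.png",c["frame"][:,:,::-1])
print(c["obs"]["time_s"],c["obs"]["tool_pos"],c["obs"]["tool_rot"],c["obs"]["force"],c["obs"]["grip_width"])
E
python3 snap.py wrist1
```

```text
1.7 [0.45832125 0.29032932 0.42256625] [-123.80970288   89.68805306  -52.6972841 ] [ 3.81744819 -5.2172799   0.3668076 ] 0.08690394312068131
```

View pics/wrist1.png

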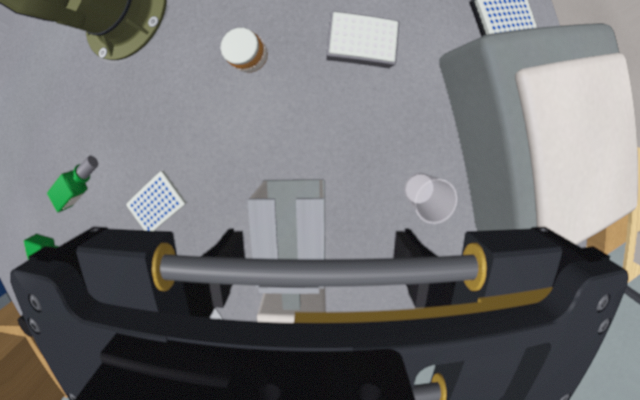

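```bash
sleep 0; python3 snap.py wrist2; python3 - <<'E'
import cv2
a=cv2.imread("pics/wrist2.png")
cv2.imwrite("pics/w2c.png",cv2.resize(a[170:310,225:350],None,fx=4.2,fy=4.2,interpolation=cv2.INTER_CUBIC))
E
```

```text
1.75 [0.45649599 0.29306753 0.42266104] [-122.64256539   89.80513468  -51.51337546] [ 0.09873171  0.38184466 -0.66377018] 0.0867673459345516
```

View pics/w2c.png

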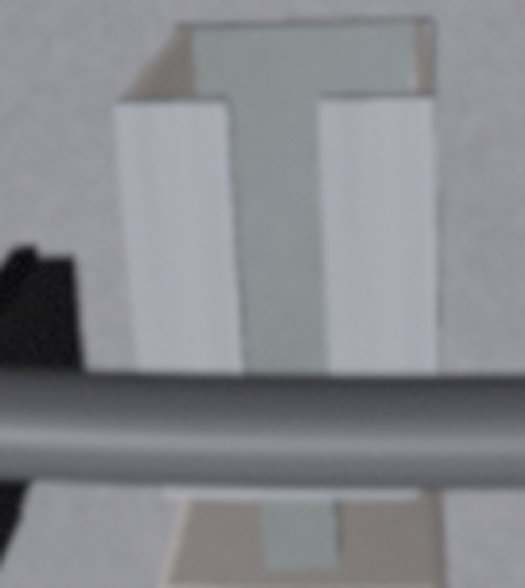

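```bash
python3 - <<'E'
from h import *
w=load("wrist2")
W=lambda u,v:ray(w,(225+u/4.2-.5,170+v/4.2-.5),True)
P={n:onz(W(*a),.15) for n,a in dict(ro=(117,102),ri=(229,99),li=(319,97),lo=(434,95),rif=(242,370),lif=(329,370),rof=(138,370),lof=(436,370)).items()}
for n in P: print(n,P[n])
print("slot",np.linalg.norm(P['ri']-P['li']),"span",np.linalg.norm(P['ro']-P['lo']))
s=load("side0");t=load("top0")
S2=lambda u,v:ray(s,(195+u/4.5-.5,115+v/4.5-.5));T2=lambda u,v:ray(t,(220+(u-405)/4.9-.5,115+v/5.625-.5))
for n,a,b,c in [("lo",(434,95),(43,455),(450,462)),("li",(319,97),(103,470),(498,482)),("ri",(229,99),(155,478),(545,500)),("ro",(117,102),(218,493),(607,520))]:
    print(n,tri([W(*a),S2(*b)]),tri([W(*a),T2(*c)])[0])
def ang(a,b): d=P[b]-P[a]; return np.degrees(np.arctan2(d[1],d[0]))
print([ang('ri','rif'),ang('li','lif'),ang('ro','rof'),ang('lo','lof')], ang('ro','lo')-90,ang('ri','li')-90)
print(sum(P[k] for k in('ri','li'))/2,sum(P[k] for k in('ro','lo'))/2)
E
```

```text
ro [0.46197928 0.18513631 0.15      ]
ri [0.4738971  0.22311938 0.15      ]
li [0.48335713 0.25292882 0.15      ]
lo [0.49546255 0.29060682 0.15      ]
rif [0.57216257 0.19016469 0.15      ]
lif [0.58224009 0.22097192 0.15      ]
rof [0.56024664 0.15246713 0.15      ]
lof [0.59491921 0.25843086 0.15      ]
slot 0.03127450421091607 span 0.11065784141369293
lo (array([0.49675597, 0.2903497 , 0.14709305]), [np.float64(0.5713763436671713), np.float64(0.5713763436670463)]) [0.50083085 0.29018285 0.13558193]
li (array([0.48388109, 0.25276161, 0.14939365]), [np.float64(0.3895058964050542), np.float64(0.389505896405035)]) [0.48606338 0.25284958 0.147842  ]
ri (array([0.47631009, 0.22180048, 0.14549082]), [np.float64(1.533698606164294), np.float64(1.5336986061645035)]) [0.47744457 0.22087111 0.13902347]
ro (array([0.46417738, 0.18325831, 0.14493056]), [np.float64(1.3594112335835644), np.float64(1.3594112335836692)]) [0.46731185 0.17811404 0.12651894]
[np.float64(-18.539593666277092), np.float64(-17.90974294062895), np.float64(-18.38948883052929), np.float64(-17.92729970409509)] -17.612860385107922 -17.606843735084
[0.47862711 0.2380241  0.15      ] [0.47872092 0.23787157 0.15      ]
```

```bash
python3 - <<'E'
from h import *
from cell import env
o=env.get_obs();Rc=carton()
x=-Rc[:,2]; z=Rc[:,1]; R=np.c_[x,np.cross(z,x),z]
print(o["tool_pos"],delta(o,[.485,-.115,.404],R))
E
```

```text
[0.45649599 0.29306753 0.42266104] (array([ 0.01980761, -0.15890032, -0.37687951]), array([-25.9150885 ,  -5.89079193, -24.41736019]))
```

Call:
drive_tool([
  [[0.05, -0.4, -0.94], [0, 0, 0]],
  [[0.05, -0.4, -0.94], [0, 0, 0]],
  [[0.05, -0.4, -0.94], [0, 0, 0]],
  [[0.05, -0.4, -0.94], [0, 0, 0]],
  [[0.05, -0.4, -0.94], [0, 0, 0]],
  [[0.05, -0.4, -0.94], [0, 0, 0]],
  [[0.05, -0.4, -0.94], [0, 0, 0]],
  [[0.05, -0.4, -0.94], [0, 0, 0]],
  [[0.05, -0.4, -0.94], [0, 0, 0]],
  [[0.05, -0.4, -0.94], [0, 0, 0]],
])

```text
time_s: 2.75
tool_pos: [0.4866, -0.1087, 0.4025]
tool_rot: [-15.6, 90.0, 56.2]
force: [0.6, 0.5, 0.0]
grip_width: 0.0874
```

Call:
drive_tool([
  [[0, 0, 0], [-0.0432, -0.0098, -0.0407]],
  [[0, 0, 0], [-0.0432, -0.0098, -0.0407]],
  [[0, 0, 0], [-0.0432, -0.0098, -0.0407]],
  [[0, 0, 0], [-0.0432, -0.0098, -0.0407]],
  [[0, 0, 0], [-0.0432, -0.0098, -0.0407]],
  [[0, 0, 0], [0, 0, 0]],
])

```text
time_s: 3.35
tool_pos: [0.4812, -0.1102, 0.4081]
tool_rot: [-84.9, 71.4, 5.8]
force: [0.4, -1.2, 0.7]
grip_width: 0.0867
```

```bash
python3 snap.py wrist3; python3 snap.py wrist4;python3 - <<'E'
from h import *
a,b=load("wrist3"),load("wrist4"); print(abs(a["R"]-b["R"]).max(),abs(a["t"]-b["t"]).max())
o=b["obs"];print(o["qpos"])
E
```

```text
3.4 [ 0.48168841 -0.10928257  0.40805503] [-84.77721327  71.39594455   5.9340474 ] [ 0.17935881 -0.08702474 -0.3339262 ] 0.0869324655834987
3.45 [ 0.48221514 -0.1078813   0.40803107] [-84.66828194  71.39143244   6.21007861] [0.95447402 0.47881036 0.35271657] 0.08716233325487709
0.0014199557776031248 0.0004287231588625817
[ -6.09604878 -17.24220286  15.19364287  99.70951894  -0.4005589
  78.98168956 100.04249253]
```

View pics/wrist4.png

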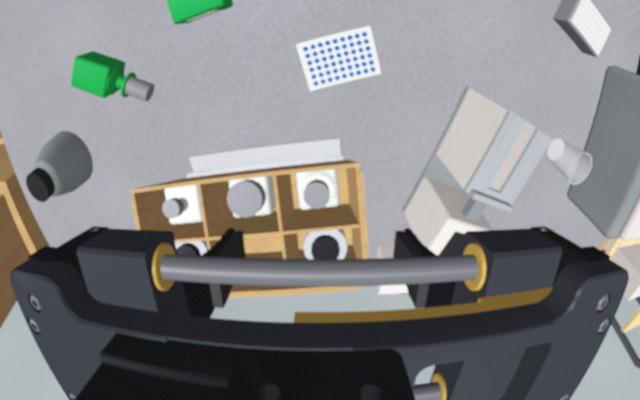

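```bash
python3 - <<'E'
import cv2
a=cv2.imread("pics/wrist4.png")
cv2.imwrite("pics/w4c.png",cv2.resize(a[150:270,120:380],None,fx=3,fy=3,interpolation=cv2.INTER_CUBIC))
cv2.imwrite("pics/w4d.png",cv2.resize(a[150:270,270:380],None,fx=5,fy=5,interpolation=cv2.INTER_CUBIC))
E
```

```text
(no output)
```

View pics/w4c.png

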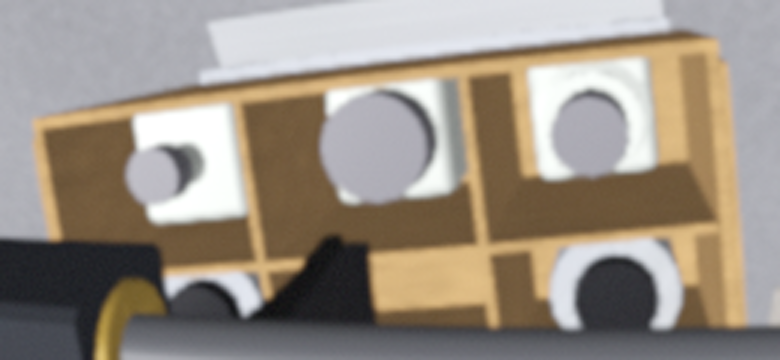

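View pics/w4d.png

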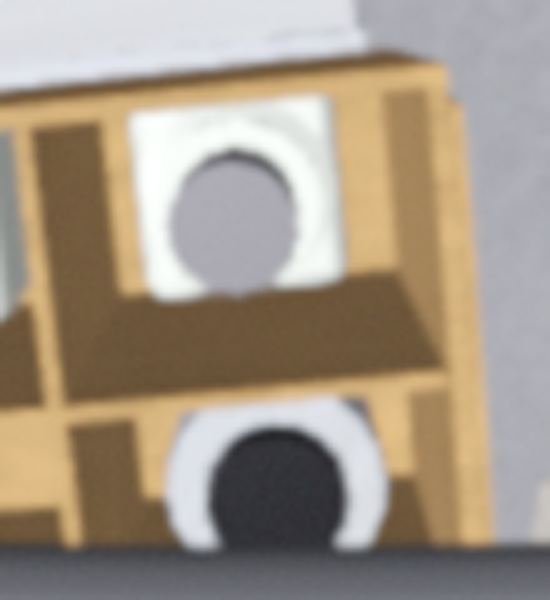

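```bash
python3 - <<'E'
from h import *
s,t,w=load("side0"),load("top0"),load("wrist4")
S=lambda u,v:ray(s,(305+u/5.5-.5,100+v/5.5-.5)); T=lambda u,v:ray(t,(315+u/7-.5,120+v/7-.5))
W=lambda u,v:ray(w,(120+u/3-.5,150+v/3-.5),True);W5=lambda u,v:ray(w,(270+u/5-.5,150+v/5-.5),True)
pts=[("nl",(122,485),(92,460),W5(447,62)),("nr",(742,378),(742,393),W(36,120)),("cap",(213,397),(203,382),W5(233,224)),("wide",(400,360),(392,345),W(377,146)),("small",(612,325),(615,325),W(156,173))]
print(ray(w,(320,200),True)[0])
for n,a,b,r in pts:
    print(n,*tri([S(*a),T(*b),r]),tri([S(*a),r])[0],tri([T(*b),r])[0])
nl=tri([S(122,485),W5(447,62)])[0];nr=tri([S(742,378),W(36,120)])[0]
d=nl-nr;print(np.linalg.norm(d),np.degrees(np.arctan2(-d[0],d[1])))
E
```

```text
[ 0.36147797 -0.11488937  0.53825839]
nl [ 0.53419235 -0.05384673  0.1987955 ] [np.float64(1.986840025509863), np.float64(1.0317554332045291), np.float64(2.725989796182295)] [ 0.53416938 -0.05334035  0.19840524] [ 0.53378699 -0.05348645  0.19703405]
nr [ 0.5726099  -0.37363929  0.19397302] [np.float64(0.6448961357237949), np.float64(0.6571675073248843), np.float64(0.4664138964304815)] [ 0.57094689 -0.37211043  0.1966349 ] [ 0.57296858 -0.37398825  0.19380883]
cap [ 0.57288134 -0.10516294  0.20988497] [np.float64(3.2716666106191057), np.float64(3.0308145898553938), np.float64(0.6088572612539065)] [ 0.58044217 -0.10454697  0.19678859] [ 0.56993564 -0.10630262  0.21402623]
wide [ 0.60059039 -0.20496906  0.17627087] [np.float64(1.296670864685639), np.float64(0.7022301287824102), np.float64(0.6510547782333789)] [ 0.60510034 -0.20690375  0.16848504] [ 0.59989235 -0.20466423  0.17631562]
small [ 0.60684737 -0.31398161  0.19088394] [np.float64(0.8595400985001586), np.float64(1.26112923370091), np.float64(2.0892324518683028)] [ 0.60564474 -0.31380988  0.19225999] [ 0.60677144 -0.31445774  0.19071235]
0.3208895179492617 6.5812978120767855
```

```bash
cat > go.py <<'E'
import sys
from h import *
from cell import env
# usage: go.py x y z mode(carton yaw tilt | rail yaw)
a=sys.argv; p=np.array([float(v) for v in a[1:4]]); yaw=float(a[4]); tilt=float(a[5])
Rc=carton(yaw,tilt); x=-Rc[:,2]; z=Rc[:,1]; R=np.c_[x,np.cross(z,x),z]
o=env.get_obs(); d,w=delta(o,p,R)
print("pos",o["tool_pos"].round(4),"q",o["qpos"].round(1),"t",o["time_s"])
print("shift units",(d/.04).round(3),"len mm",1e3*np.linalg.norm(d),"turn units",(w/120).round(4),"deg",w.round(2))
# if turned first: shift in final axes
print("shift after turning (units)",(R.T@(p-o["tool_pos"])/.04).round(3))
E
python3 go.py .545 -.109 .262 6.9 25
```

```text
pos [ 0.4822 -0.1079  0.408 ] q [ -6.1 -17.2  15.2  99.7  -0.4  79.  100. ] t 3.45
shift units [ 3.957 -0.328 -0.168] len mm 158.95994536175434 turn units [-0.0497 -0.0046 -0.0531] deg [-5.97 -0.55 -6.38]
shift after turning (units) [ 3.966  0.134 -0.216]
```

Call:
drive_tool([
  [[0.66, -0.055, -0.028], [0, 0, 0]],
  [[0.66, -0.055, -0.028], [0, 0, 0]],
  [[0.66, -0.055, -0.028], [0, 0, 0]],
  [[0.66, -0.055, -0.028], [0, 0, 0]],
  [[0.66, -0.055, -0.028], [0, 0, 0]],
  [[0.66, -0.055, -0.028], [0, 0, 0]],
  [[0, 0, 0], [-0.025, -0.0023, -0.0265]],
  [[0, 0, 0], [-0.025, -0.0023, -0.0265]],
  [[0, 0, 0], [0, 0, 0]],
  [[0, 0, 0], [0, 0, 0]],
], hand=0.29)

```text
time_s: 4.45
tool_pos: [0.5461, -0.1053, 0.2623]
tool_rot: [-89.9, 65.0, 7.4]
force: [-0.1, -0.3, 0.3]
grip_width: 0.056
```

```bash
python3 snap.py wrist5; python3 go.py .545 -.109 .262 6.9 25; python3 - <<'E'
import cv2
a=cv2.imread("pics/wrist5.png")
cv2.imwrite("pics/w5c.png",cv2.resize(a[110:290,180:440],None,fx=3,fy=3,interpolation=cv2.INTER_CUBIC))
E
```

```text
4.5 [ 0.54635531 -0.10559617  0.26259047] [-89.94271495  64.98887831   7.31312499] [ 0.17592377 -0.19083044  0.63145244] 0.05602494783923038
pos [ 0.5464 -0.1056  0.2626] q [ -7.2 -12.7  18.4 114.3  -4.8  54.1 110.9] t 4.5
shift units [-0.005  0.046 -0.08 ] len mm 3.7110092805726413 turn units [0.0026 0.0015 0.0001] deg [0.32 0.17 0.01]
shift after turning (units) [-0.005  0.046 -0.08 ]
```

View pics/w5c.png

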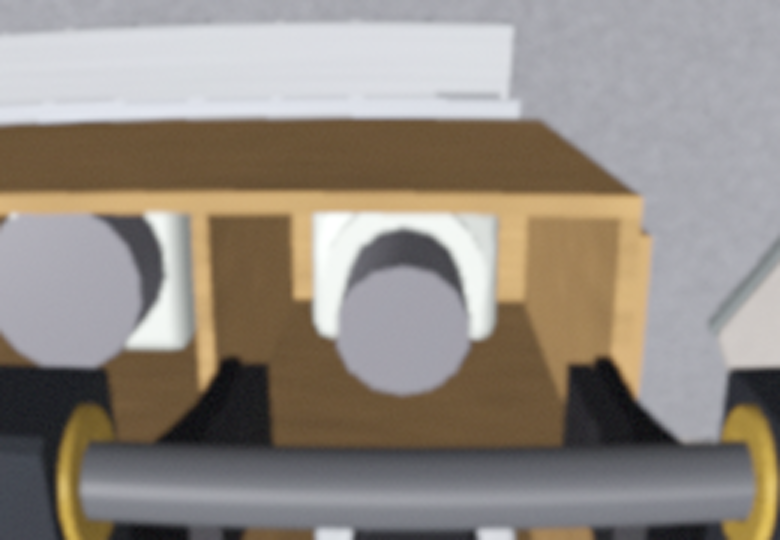

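```bash
python3 - <<'E'
from h import *
s,t,w4,w=load("side0"),load("top0"),load("wrist4"),load("wrist5")
T=lambda u,v:ray(t,(315+u/7-.5,120+v/7-.5))
W5=lambda u,v:ray(w4,(270+u/5-.5,150+v/5-.5),True)
V=lambda u,v:ray(w,(180+u/3-.5,110+v/3-.5),True)
o=w["obs"];R=toolR(o);p=o["tool_pos"]
def tf(X): return 1e3*R.T@(X-p)
for n,c in [("cap",tri([V(403,330),W5(233,224)])),("cap3",tri([V(403,330),W5(233,224),T(203,382)])),("nl",tri([V(640,197),W5(447,62)]))]:
    print(n,c,tf(c[0]))
# cap diameter at distance: left/right edge rays in tool plane x=const
a,b=V(337,330),V(469,330)
for X in (50,55,60,65):
    P=[tf(o_+d_*((X/1e3-(R.T@(o_-p))[0])/(R.T@d_)[0])) for o_,d_ in (a,b,V(403,330))]
    print(X,P[1][2]-P[0][2],P[2].round(1))
# finger tips
for X in (0,):
    for u,v in ((268,370),(568,370)):
        o_,d_=V(u,v);print("finger",tf(o_+d_*((X/1e3-(R.T@(o_-p))[0])/(R.T@d_)[0])))
E
```

```text
cap (array([ 0.56958534, -0.10537732,  0.21399167]), [np.float64(0.1837131933097236), np.float64(0.18371319330976307)]) [53.79488959 -0.36109805 -2.73956102]
cap3 (array([ 0.56988528, -0.10604974,  0.21395308]), [np.float64(0.5299702494138834), np.float64(0.8988315640674198), np.float64(1.4287020995522115)]) [53.919447   -0.53751832 -3.44451952]
nl (array([ 0.53057331, -0.05334395,  0.20191166]), [np.float64(0.5261817081724646), np.float64(0.5261817081724222)]) [51.18256106 33.86661037 53.80225233]
50 31.81317675285026 [50.   0.9 -2.9]
55 32.56454558805121 [55.  -0.8 -2.9]
60 33.31591442325215 [60.  -2.5 -3. ]
65 34.06728325845309 [65.  -4.2 -3.1]
finger [-5.69094973e-14  9.86213022e+00 -2.74999832e+01]
finger [1.72997224e-14 9.86770505e+00 2.89311785e+01]
```

Call:
drive_tool([
  [[0, -0.04, -0.075], [0, 0, 0]],
  [[0.4, 0, 0], [0, 0, 0]],
  [[0.4, 0, 0], [0, 0, 0]],
  [[0.4, 0, 0], [0, 0, 0]],
  [[0.4, 0, 0], [0, 0, 0]],
  [[0.3, 0, 0], [0, 0, 0]],
  [[0, 0, 0], [0, 0, 0]],
])

```text
time_s: 5.2
tool_pos: [0.579, -0.1058, 0.1919]
tool_rot: [-90.0, 65.2, 7.2]
force: [-0.7, 0.4, -0.1]
grip_width: 0.0561
```

```bash
python3 snap.py wrist6;python3 snap.py side6; python3 - <<'E'
import cv2
a=cv2.imread("pics/wrist6.png")
cv2.imwrite("pics/w6c.png",cv2.resize(a[110:290,180:440],None,fx=3,fy=3,interpolation=cv2.INTER_CUBIC))
E
```

```text
5.25 [ 0.57924789 -0.1060597   0.19310042] [-90.00300584  65.08631946   7.14797542] [0.27257049 0.18137199 0.24277555] 0.05639630602906488
5.3 [ 0.57954782 -0.10625091  0.19403053] [-90.03264949  64.99733838   7.11204122] [0.17781194 0.34664566 0.3517227 ] 0.056106152473280414
```

View pics/w6c.png

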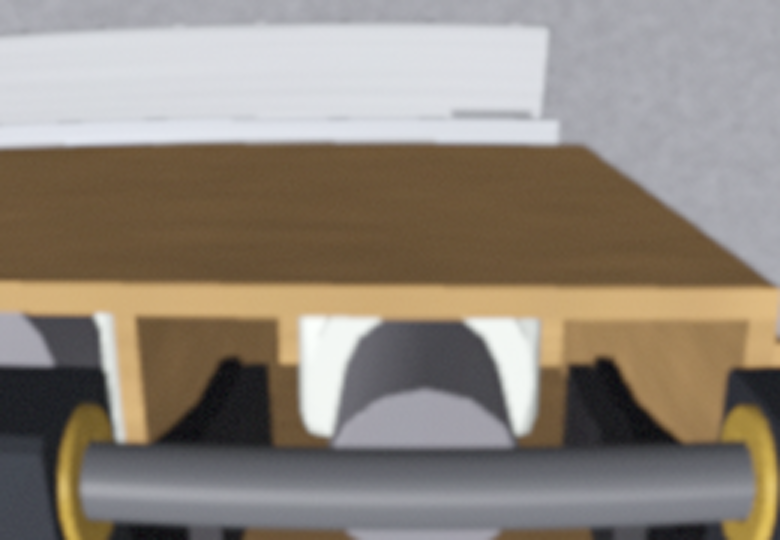

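Call:
drive_tool([
  [[0.25, 0, 0.02], [0, 0, 0]],
  [[0.25, 0, 0.02], [0, 0, 0]],
  [[0, 0, 0], [0, 0, 0]],
  [[0, 0, 0], [0, 0, 0]],
])

```text
time_s: 5.7
tool_pos: [0.5873, -0.1034, 0.1752]
tool_rot: [-90.0, 65.0, 7.2]
force: [0.1, 0.7, 0.0]
grip_width: 0.0564
```

Call:
drive_tool([
  [[0, 0, 0], [0, 0, 0]],
  [[0, 0, 0], [0, 0, 0]],
  [[0, 0, 0], [0, 0, 0]],
  [[0, 0, 0], [0, 0, 0]],
  [[0, 0, 0], [0, 0, 0]],
  [[0, 0, 0], [0, 0, 0]],
], hand=-1, squeeze=35)

```text
time_s: 6.3
tool_pos: [0.5876, -0.1036, 0.176]
tool_rot: [-90.0, 65.0, 7.1]
force: [-1.4, -0.0, 0.7]
grip_width: 0.0332
```

```bash
python3 snap.py wrist7
```

```text
6.35 [ 0.58754677 -0.10361432  0.17595265] [-90.02023367  64.96289676   7.12618873] [-0.83807443  1.03637495  2.72420527] 0.03284899872893366
```

View pics/wrist7.png

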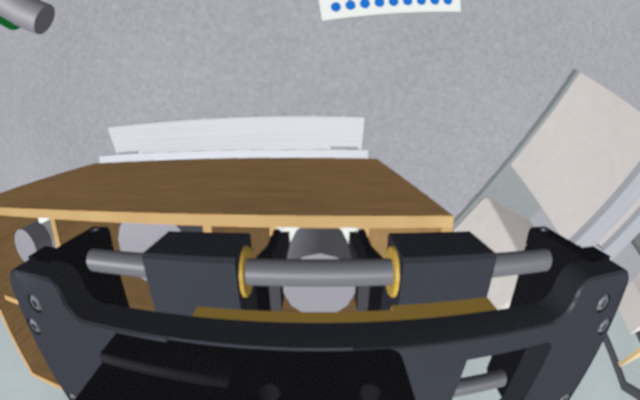

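Call:
drive_tool([
  [[-0.3, 0, 0], [0, 0, 0]],
  [[-0.5, 0, 0], [0, 0, 0]],
  [[-0.6, 0, 0], [0, 0, 0]],
  [[-0.6, 0, 0], [0, 0, 0]],
  [[-0.5, 0, 0], [0, 0, 0]],
  [[0, 0, 0], [0, 0, 0]],
])

```text
time_s: 6.95
tool_pos: [0.5458, -0.1094, 0.2693]
tool_rot: [-90.1, 64.8, 7.0]
force: [0.5, 0.3, -1.7]
grip_width: 0.0332
```

```bash
python3 go.py .503 -.1136 .357 7.1 25
```

```text
pos [ 0.5458 -0.1094  0.2693] q [ -7.  -13.1  18.6 113.9  -4.7  54.7 111. ] t 6.95
shift units [-2.441  0.036  0.025] len mm 97.6602982217819 turn units [ 0.0003 -0.0003  0.0021] deg [ 0.03 -0.03  0.25]
shift after turning (units) [-2.441  0.047  0.027]
```

Call:
drive_tool([
  [[-0.4, -0.05, 0], [0, 0, 0]],
  [[-0.45, -0.05, 0], [0, 0, 0]],
  [[-0.4, 0, 0], [0, 0, 0]],
  [[0, 0, 0], [0, 0, 0]],
])

```text
time_s: 7.35
tool_pos: [0.5282, -0.1112, 0.314]
tool_rot: [-90.1, 64.9, 7.1]
force: [-0.2, -0.2, -2.5]
grip_width: 0.0332
```

```bash
python3 go.py .503 -.1136 .357 7.1 25; python3 snap.py wrist8
```

```text
pos [ 0.5282 -0.1112  0.314 ] q [ -5.1 -16.   16.7 111.   -3.9  60.6 110.2] t 7.35
shift units [-1.241  0.117  0.019] len mm 49.860087331923935 turn units [ 0.0003 -0.0001  0.0007] deg [ 0.04 -0.01  0.08]
shift after turning (units) [-1.241  0.118  0.019]
7.4 [ 0.52791127 -0.1110081   0.31257387] [-89.98884464  65.02623155   7.14741216] [ 0.15854904 -0.57017894 -3.2190918 ] 0.03337747097539496
```

View pics/wrist8.png

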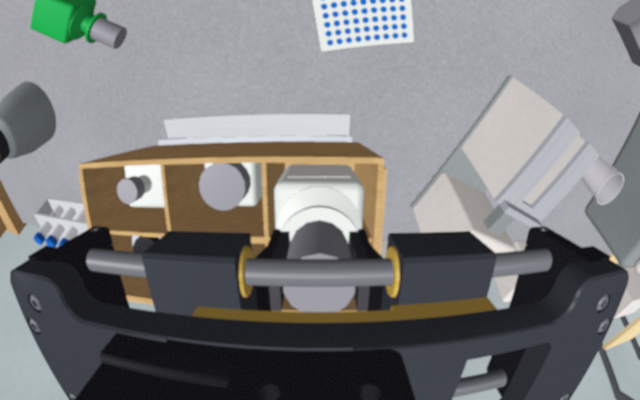

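Call:
drive_tool([
  [[-0.4, 0, 0], [0, 0, 0]],
  [[-0.3, -0.1, 0], [0, 0, 0]],
  [[-0.3, -0.14, 0], [0, 0, 0]],
  [[0, 0, 0], [0, 0, 0]],
])

```text
time_s: 7.8
tool_pos: [0.5211, -0.1123, 0.3557]
tool_rot: [-90.1, 64.8, 7.0]
force: [0.6, 0.3, -1.5]
grip_width: 0.0333
```

```bash
python3 go.py .503 -.1136 .357 7.1 25; python3 snap.py wrist9;python3 snap.py side9
```

```text
pos [ 0.5211 -0.1123  0.3557] q [ -0.9 -16.8  13.  107.2  -4.8  65.4 110.7] t 7.8
shift units [-0.222  0.397  0.024] len mm 18.23647193002246 turn units [ 0.0004 -0.0004  0.0017] deg [ 0.05 -0.05  0.2 ]
shift after turning (units) [-0.221  0.398  0.024]
7.85 [ 0.52063093 -0.11224902  0.35444007] [-90.09136359  64.90648745   7.04649948] [ 0.45080007 -0.90132881 -2.71966825] 0.03318483455453908
7.9 [ 0.52011411 -0.1120524   0.35335175] [-90.01400831  65.0071686    7.12851078] [-0.27822861  0.59498739 -2.68207103] 0.033495115478565554
```

View pics/wrist9.png

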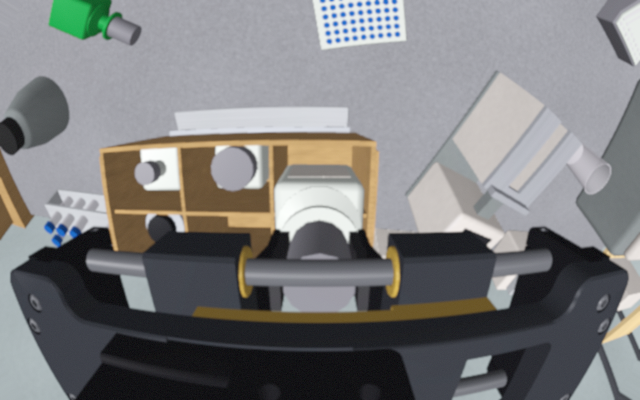

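View pics/side9.png

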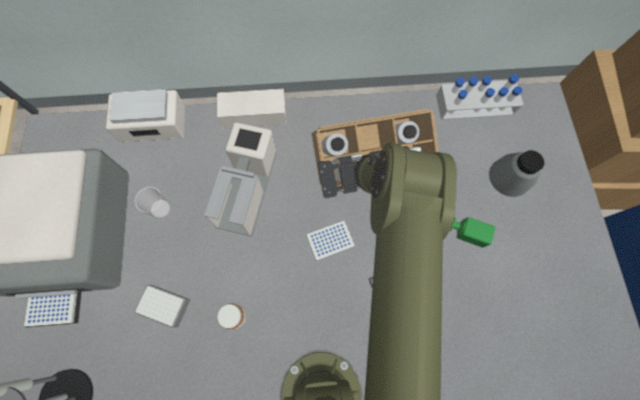

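```bash
python3 go.py .52 -.112 .40 7.1 0
```

```text
pos [ 0.5201 -0.1121  0.3534] q [ -0.9 -16.8  13.1 107.4  -4.8  65.4 110.7] t 7.9
shift units [-1.058 -0.49   0.002] len mm 46.648417731386786 turn units [0.0003 0.     0.2083] deg [ 0.04  0.   24.99]
shift after turning (units) [-1.166  0.003  0.002]
```

Call:
drive_tool([
  [[-0.3, -0.13, 0], [0, 0, 0.052]],
  [[-0.3, -0.1, 0], [0, 0, 0.052]],
  [[-0.3, -0.05, 0], [0, 0, 0.052]],
  [[-0.3, 0, 0], [0, 0, 0.052]],
  [[0, 0, 0], [0, 0, 0]],
])

```text
time_s: 8.4
tool_pos: [0.5207, -0.1106, 0.4016]
tool_rot: [91.2, 89.9, -171.5]
force: [0.9, 0.5, -3.0]
grip_width: 0.0332
```

```bash
python3 go.py .52 -.112 .40 -17.9 0; python3 snap.py wrist10
```

```text
pos [ 0.5207 -0.1106  0.4016] q [ -2.1   2.4  11.8  81.7  -0.5  96.1 106.9] t 8.4
shift units [ 0.04   0.023 -0.032] len mm 2.2484841922858174 turn units [ 2.103e-01 -2.000e-04 -9.000e-04] deg [25.23 -0.03 -0.11]
shift after turning (units) [ 0.04   0.007 -0.039]
8.45 [ 0.5194679  -0.11137827  0.40143565] [ 63.760326    89.99219209 161.00878684] [-0.44486845 -0.81150924 -2.89208359] 0.03340500419170014
```

View pics/wrist10.png

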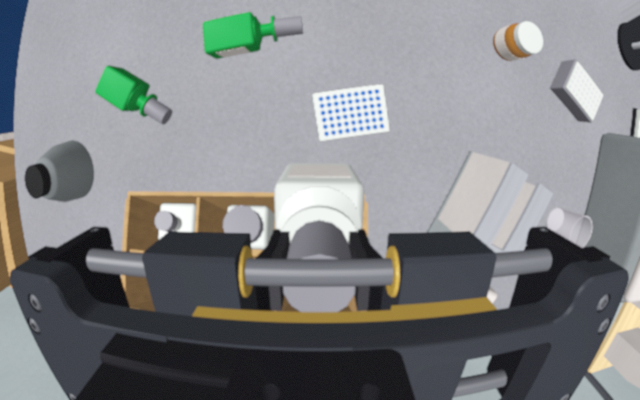

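Call:
drive_tool([
  [[0, 0, 0], [0.0525, 0, 0]],
  [[0, 0, 0], [0.0525, 0, 0]],
  [[0, 0, 0], [0.0525, 0, 0]],
  [[0, 0, 0], [0.0525, 0, 0]],
  [[0, 0, 0], [0, 0, 0]],
])

```text
time_s: 8.95
tool_pos: [0.5165, -0.1127, 0.4031]
tool_rot: [-58.1, 89.8, 13.8]
force: [0.3, 0.7, -2.7]
grip_width: 0.0334
```

```bash
python3 go.py .4026 .2626 .30 -17.9 0
```

```text
pos [ 0.5165 -0.1127  0.4031] q [-2.4  1.7 12.3 82.2 -0.4 96.  81.7] t 8.95
shift units [2.575 5.632 8.027] len mm 405.52776576620687 turn units [-0.0019  0.0008  0.0012] deg [-0.22  0.09  0.14]
shift after turning (units) [2.577 5.594 8.053]
```

Call:
drive_tool([
  [[0.15, 0.34, 0.48], [0, 0, 0]],
  [[0.26, 0.57, 0.81], [0, 0, 0]],
  [[0.28, 0.62, 0.88], [0, 0, 0]],
  [[0.28, 0.62, 0.88], [0, 0, 0]],
  [[0.28, 0.62, 0.88], [0, 0, 0]],
  [[0.28, 0.62, 0.88], [0, 0, 0]],
  [[0.28, 0.62, 0.88], [0, 0, 0]],
  [[0.28, 0.62, 0.88], [0, 0, 0]],
  [[0.28, 0.57, 0.81], [0, 0, 0]],
  [[0.21, 0.45, 0.65], [0, 0, 0]],
])

```text
time_s: 9.95
tool_pos: [0.4004, 0.265, 0.2992]
tool_rot: [-44.4, 89.9, 27.8]
force: [1.4, 0.3, -2.0]
grip_width: 0.0337
```

Call:
drive_tool([
  [[0, 0, 0], [0, 0, 0]],
  [[0, 0, 0], [0, 0, 0]],
])

```text
time_s: 10.15
tool_pos: [0.4017, 0.2629, 0.2997]
tool_rot: [-86.7, 89.9, -14.6]
force: [1.5, -1.5, -2.3]
grip_width: 0.0335
```

```bash
python3 go.py .4026 .2626 .30 -17.9 0; python3 snap.py wrist11; python3 - <<'E'
import cv2
a=cv2.imread("pics/wrist11.png")
cv2.imwrite("pics/w11c.png",cv2.resize(a[120:320,190:450],None,fx=3,fy=3,interpolation=cv2.INTER_CUBIC))
E
```

```text
pos [0.4017 0.2629 0.2997] q [-22.7  -3.5 -13.   98.8  -0.7  84.5  36.5] t 10.15
shift units [-0.008 -0.024 -0.001] len mm 1.0278813950960517 turn units [0.0004 0.0001 0.0009] deg [0.04 0.01 0.11]
shift after turning (units) [-0.008 -0.024 -0.001]
10.2 [0.40243798 0.26207055 0.30005192] [-80.76211007  89.87121689  -8.77176076] [-0.76677261 -0.1283062  -2.34180341] 0.03348603810058077
```

View pics/w11c.png

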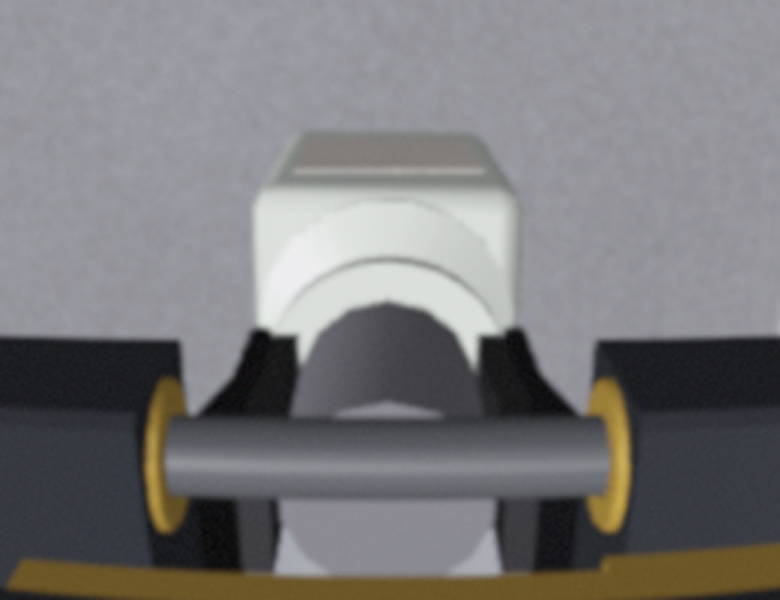

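View pics/wrist11.png

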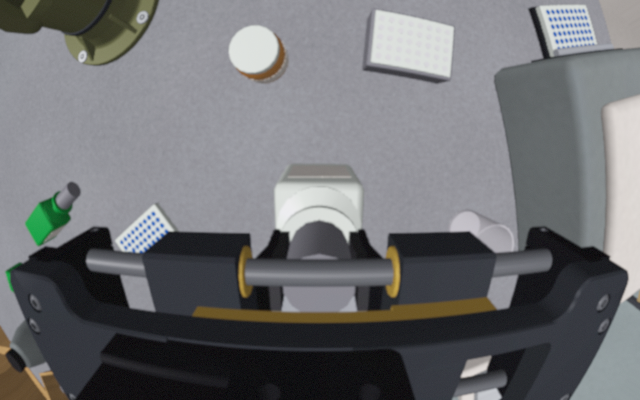

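```bash
python3 - <<'E'
from h import *
w=load("wrist11");o=w["obs"];R=toolR(o)
C,ax=ray(w,(w["cx"],w["cy"]),True)
cam=np.array([-161.4,72.5,0])
# tool axes from camera frame: use known cam axis in tool; compute via R of wrist0 relation
w0=load("wrist0")
from scipy.spatial.transform import Rotation as Rn
R00=Rn.from_euler('xyz',[-178.46131168,89.89050286,-106.66940773],degrees=True).as_matrix()
M=np.array(w0["R"])@R00  # cam<-tool
def dt(u,v):
    c=dict(w);c["R"]=np.eye(3);c["t"]=np.zeros(3)
    return M.T@ray(c,(190+u/3-.5,120+v/3-.5),True)[1]
for n,uv,ys in [("collar top edge",(388,258),(22,23,24,25,26)),("cap foot",(388,303),(15,16,17,18,19)),("cap top edge",(388,403),(16,17,18))]:
    d=dt(*uv)
    print(n,[(y,(cam+d*(y-cam[1])/d[1]).round(1)[[0,2]].tolist()) for y in ys])
E
```

```text
collar top edge [(22, [12.0, 0.1]), (23, [8.5, 0.1]), (24, [5.1, 0.1]), (25, [1.7, 0.1]), (26, [-1.8, 0.1])]
cap foot [(15, [5.4, 0.1]), (16, [2.5, 0.1]), (17, [-0.4, 0.1]), (18, [-3.3, 0.1]), (19, [-6.2, 0.1])]
cap top edge [(16, [-41.2, 0.1]), (17, [-43.4, 0.1]), (18, [-45.5, 0.1])]
```

Call:
drive_tool([
  [[0.5, 0, 0], [0, 0, 0]],
  [[0.8, 0, 0], [0, 0, 0]],
  [[0.8, 0, 0], [0, 0, 0]],
  [[0.7, 0, 0], [0, 0, 0]],
  [[0.4, 0, 0], [0, 0, 0]],
  [[0.2, 0, 0], [0, 0, 0]],
  [[0, 0, 0], [0, 0, 0]],
  [[0, 0, 0], [0, 0, 0]],
])

```text
time_s: 11.0
tool_pos: [0.4034, 0.263, 0.1652]
tool_rot: [-50.5, 89.8, 21.4]
force: [0.1, 0.8, -1.7]
grip_width: 0.0332
```

```bash
python3 go.py .5881 .2027 .1635 -17.9 0; python3 snap.py wrist12; python3 snap.py side12; python3 - <<'E'
import cv2
a=cv2.imread("pics/side12.png")
cv2.imwrite("pics/s12c.png",cv2.resize(a[110:280,160:320],None,fx=3.5,fy=3.5,interpolation=cv2.INTER_CUBIC))
E
```

```text
pos [0.4034 0.263  0.1652] q [-22.9   0.5 -13.5 110.4   0.2  68.9  35.5] t 11.0
shift units [ 5.500e-02 -4.858e+00  1.000e-03] len mm 194.35064781522703 turn units [-0.0016  0.0009  0.0011] deg [-0.2   0.11  0.13]
shift after turning (units) [ 0.044 -4.859 -0.016]
11.05 [0.40347073 0.26334771 0.16552772] [-49.04010545  89.79535074  22.87939132] [-0.40253631 -0.35213978 -2.09499176] 0.033532806901346864
11.1 [0.40341333 0.26348706 0.16552709] [-48.33700711  89.79569436  23.59279318] [-0.27155509  0.08136355 -2.33893005] 0.033338004647368316
```

View pics/wrist12.png

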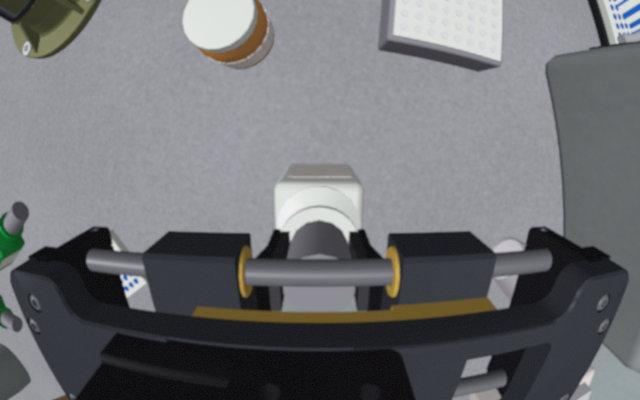

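View pics/s12c.png

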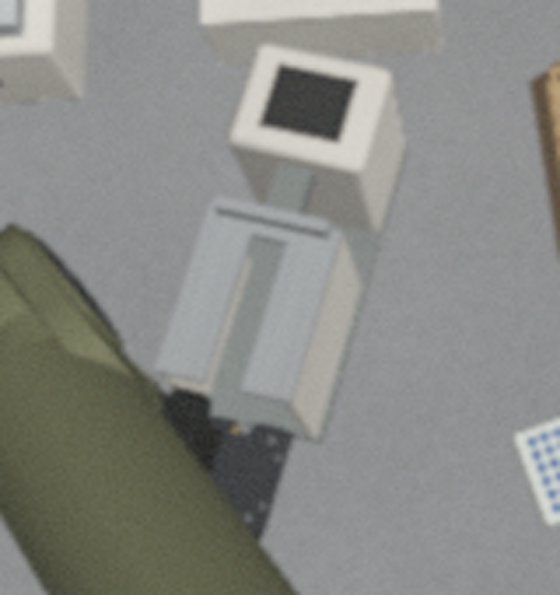

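Call:
drive_tool([
  [[0.04, -0.2, -0.01], [0, 0, 0]],
  [[0, -0.35, 0], [0, 0, 0]],
  [[0, -0.35, 0], [0, 0, 0]],
  [[0, -0.3, 0], [0, 0, 0]],
  [[0, -0.3, 0], [0, 0, 0]],
  [[0, -0.3, 0], [0, 0, 0]],
  [[0, -0.3, 0], [0, 0, 0]],
  [[0, 0, 0], [0, 0, 0]],
])

```text
time_s: 11.9
tool_pos: [0.4841, 0.2356, 0.1624]
tool_rot: [-84.0, 89.9, -12.2]
force: [-0.8, -0.6, -2.3]
grip_width: 0.0335
```

```bash
python3 go.py .5881 .2027 .1635 -17.9 0; python3 snap.py wrist13;python3 -c "
import cv2
a=cv2.imread('pics/wrist13.png')
cv2.imwrite('pics/w13c.png',cv2.resize(a[120:320,190:450],None,fx=3,fy=3,interpolation=cv2.INTER_CUBIC))"
```

```text
pos [0.4841 0.2356 0.1624] q [-19.6   7.5 -10.  103.4   1.4  69.2  41.8] t 11.9
shift units [-0.022 -2.727  0.031] len mm 109.10958725833916 turn units [-0.0024  0.0001  0.0007] deg [-0.28  0.01  0.09]
shift after turning (units) [-0.026 -2.728  0.017]
11.95 [0.48281618 0.23628521 0.16238169] [-80.23540219  89.97478113  -8.36233824] [ 0.33849158  0.59508865 -2.36402377] 0.03283096442454513
```

View pics/w13c.png

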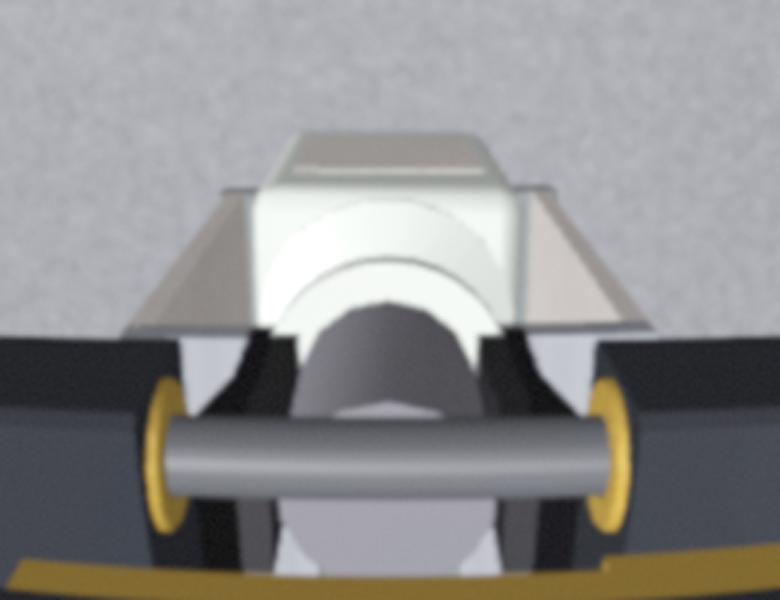

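Call:
drive_tool([
  [[-0.02, -0.25, 0.02], [0, 0, 0]],
  [[0, -0.35, 0], [0, 0, 0]],
  [[0, -0.35, 0], [0, 0, 0]],
  [[0, -0.35, 0], [0, 0, 0]],
  [[0, -0.35, 0], [0, 0, 0]],
  [[0, -0.3, 0], [0, 0, 0]],
  [[0, -0.25, 0], [0, 0, 0]],
  [[0, 0, 0], [0, 0, 0]],
])

```text
time_s: 12.75
tool_pos: [0.5676, 0.2091, 0.1632]
tool_rot: [-89.5, 89.9, -17.7]
force: [-0.4, 0.3, -2.9]
grip_width: 0.033
```

```bash
python3 go.py .5881 .2027 .159 -17.9 0; python3 snap.py wrist14;python3 -c "
import cv2
a=cv2.imread('pics/wrist14.png')
cv2.imwrite('pics/w14c.png',cv2.resize(a[120:320,190:450],None,fx=3,fy=3,interpolation=cv2.INTER_CUBIC))"
```

```text
pos [0.5676 0.2091 0.1632] q [-16.5  15.1  -7.4  94.3   2.1  70.7  47.5] t 12.75
shift units [ 0.107 -0.538  0.007] len mm 21.921328869336282 turn units [-0.0022  0.      0.0006] deg [-0.26  0.    0.08]
shift after turning (units) [ 0.106 -0.538  0.005]
12.8 [0.56649667 0.20983807 0.16317855] [-88.38556541  89.9805167  -16.4897287 ] [-0.67827344  0.03592397 -3.34904788] 0.03338786615037404
```

View pics/w14c.png

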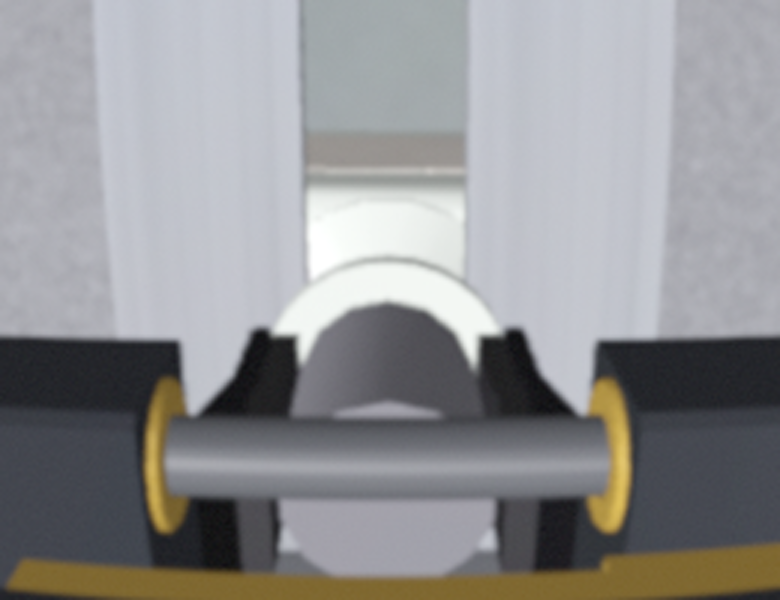

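Call:
drive_tool([
  [[0, -0.2, 0], [0, 0, 0]],
  [[0, -0.2, 0], [0, 0, 0]],
  [[0.04, -0.03, 0], [0, 0, 0]],
  [[0.02, 0, 0], [0, 0, 0]],
  [[0, 0, 0], [0, 0, 0]],
])

```text
time_s: 13.3
tool_pos: [0.582, 0.2051, 0.1608]
tool_rot: [-61.1, 90.0, 10.8]
force: [-0.4, 0.0, -2.3]
grip_width: 0.0331
```

Call:
drive_tool([
  [[0.025, 0, 0], [0, 0, 0]],
  [[0, 0, 0], [0, 0, 0]],
])

```text
time_s: 13.5
tool_pos: [0.5823, 0.2052, 0.1604]
tool_rot: [-57.4, 89.9, 14.6]
force: [-1.2, -0.5, -0.8]
grip_width: 0.0333
```

Call:
drive_tool([
  [[0.02, 0, 0], [0, 0, 0]],
  [[0, 0, 0], [0, 0, 0]],
])

```text
time_s: 13.7
tool_pos: [0.5823, 0.2053, 0.1603]
tool_rot: [-52.6, 89.9, 19.4]
force: [-2.8, -1.0, 4.1]
grip_width: 0.0335
```

Call:
drive_tool([
  [[0, -0.05, 0], [0, 0, 0]],
  [[0, -0.05, 0], [0, 0, 0]],
  [[0, 0, 0], [0, 0, 0]],
])

```text
time_s: 14.0
tool_pos: [0.5866, 0.2046, 0.1603]
tool_rot: [-35.7, 89.9, 36.3]
force: [-3.4, 0.1, 5.4]
grip_width: 0.0332
```

Call:
drive_tool([
  [[0, -0.05, 0.01], [0, 0, 0]],
  [[0, 0, 0], [0, 0, 0]],
])

```text
time_s: 14.2
tool_pos: [0.5885, 0.2044, 0.1603]
tool_rot: [-33.7, 89.9, 38.2]
force: [-3.1, -0.2, 5.0]
grip_width: 0.0332
```

Call:
drive_tool([
  [[0, -0.05, 0], [0, 0, 0]],
  [[0, 0, 0], [0, 0, 0]],
])

```text
time_s: 14.4
tool_pos: [0.5893, 0.2043, 0.1603]
tool_rot: [35.3, 89.9, 107.3]
force: [-5.5, 0.5, 8.4]
grip_width: 0.0333
```

Call:
drive_tool([
  [[0, -0.05, 0], [0, 0, 0]],
  [[0, 0, 0], [0, 0, 0]],
])

```text
time_s: 14.6
tool_pos: [0.5894, 0.2042, 0.1604]
tool_rot: [83.3, 89.8, 155.4]
force: [-11.2, 0.9, 10.7]
grip_width: 0.0331
```

```bash
python3 go.py .5881 .2027 .1603 -17.9 0; python3 snap.py wrist15;python3 -c "
import cv2
a=cv2.imread('pics/wrist15.png')
cv2.imwrite('pics/w15c.png',cv2.resize(a[120:320,190:450],None,fx=3,fy=3,interpolation=cv2.INTER_CUBIC))"
```

```text
pos [0.5894 0.2042 0.1604] q [-15.8  17.6  -6.9  91.4   2.   71.3  49. ] t 14.6
shift units [ 0.002  0.019 -0.047] len mm 2.036423046745553 turn units [-0.0004  0.0002 -0.0021] deg [-0.05  0.03 -0.25]
shift after turning (units) [ 0.002  0.019 -0.047]
14.65 [0.58942144 0.20429312 0.16040512] [ 82.58300524  89.75898511 154.63846179] [-10.28170842   1.59750451  10.03384948] 0.03339296234521821
```

View pics/w15c.png

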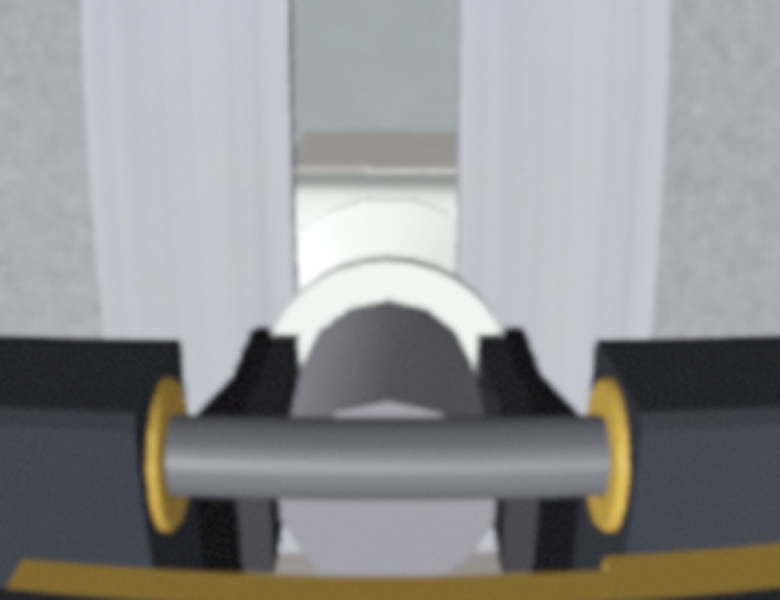

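Call:
drive_tool([
  [[-0.015, 0.02, -0.05], [0, 0, 0]],
  [[0, 0, 0], [0, 0, 0]],
  [[0, 0, 0], [0, 0, 0]],
])

```text
time_s: 14.95
tool_pos: [0.5892, 0.2039, 0.1604]
tool_rot: [30.5, 89.8, 102.6]
force: [-5.5, 4.4, 4.9]
grip_width: 0.0331
```

```bash
python3 go.py .5881 .2027 .1603 -17.9 0
```

```text
pos [0.5892 0.2039 0.1604] q [-15.7  17.4  -6.9  91.7   1.9  71.   49.2] t 14.95
shift units [ 0.003  0.018 -0.037] len mm 1.6502215128298618 turn units [ 0.      0.0016 -0.001 ] deg [ 0.    0.19 -0.11]
shift after turning (units) [ 0.003  0.018 -0.037]
```

Call:
drive_tool([
  [[-0.015, 0.01, -0.04], [0, 0, 0]],
  [[0, 0, 0], [0, 0, 0]],
  [[0, 0, 0], [0, 0, 0]],
])

```text
time_s: 15.25
tool_pos: [0.5887, 0.2022, 0.1604]
tool_rot: [26.2, 89.8, 98.3]
force: [-3.4, 4.0, 1.9]
grip_width: 0.0333
```

```bash
python3 go.py .5881 .2027 .1603 -17.9 0;python3 snap.py wrist16;python3 -c "
import cv2
a=cv2.imread('pics/wrist16.png')
cv2.imwrite('pics/w16c.png',cv2.resize(a[120:320,190:450],None,fx=3,fy=3,interpolation=cv2.INTER_CUBIC))"
```

```text
pos [0.5887 0.2022 0.1604] q [-15.6  17.2  -6.9  91.9   1.9  71.   49.3] t 15.25
shift units [0.004 0.018 0.008] len mm 0.8082532865781107 turn units [-0.0001  0.0015 -0.0007] deg [-0.01  0.18 -0.09]
shift after turning (units) [0.004 0.018 0.008]
15.3 [0.58865192 0.20222187 0.16041255] [27.56745625 89.79614651 99.65805378] [-3.13578291  3.01459186  1.6902347 ] 0.033385295865412584
```

View pics/w16c.png

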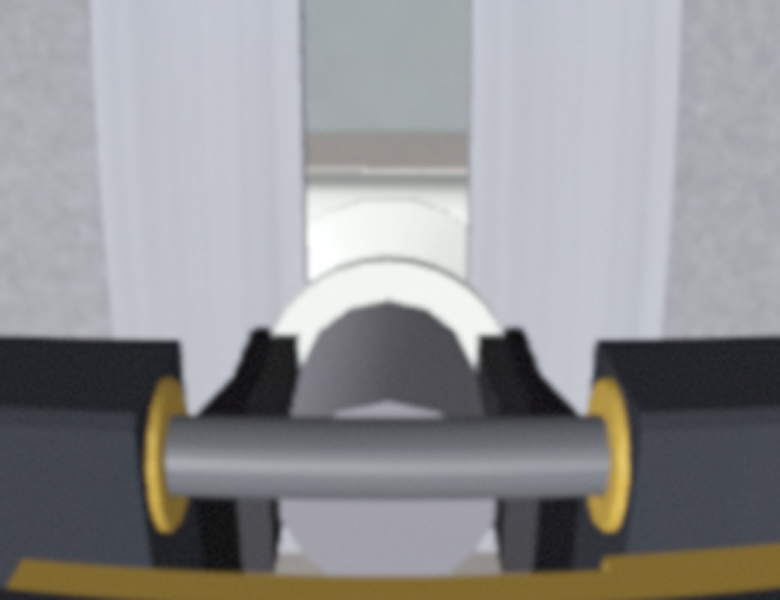

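Call:
drive_tool([
  [[0, 0, 0.02], [0, 0, 0]],
  [[0, 0, 0], [0, 0, 0]],
])

```text
time_s: 15.5
tool_pos: [0.5887, 0.2023, 0.1604]
tool_rot: [46.2, 89.8, 118.3]
force: [-4.3, 2.6, 2.3]
grip_width: 0.0334
```

Call:
drive_tool([
  [[0, 0, 0], [0, 0, 0]],
  [[0, 0, 0], [0, 0, 0]],
  [[0, 0, 0], [0, 0, 0]],
  [[0, 0, 0], [0, 0, 0]],
  [[0, 0, 0], [0, 0, 0]],
], hand=0.4)

```text
time_s: 16.0
tool_pos: [0.5904, 0.1996, 0.1604]
tool_rot: [-73.2, 89.9, -1.3]
force: [0.1, -0.2, -0.3]
grip_width: 0.0593
```

```bash
python3 go.py .5881 .2027 .1603 -17.9 0;python3 snap.py wrist17;python3 -c "
import cv2
a=cv2.imread('pics/wrist17.png')
cv2.imwrite('pics/w17c.png',cv2.resize(a[120:320,190:450],None,fx=3,fy=3,interpolation=cv2.INTER_CUBIC))"
```

```text
pos [0.5904 0.1996 0.1604] q [-15.6  17.3  -6.8  91.8   2.2  71.   49.2] t 16.0
shift units [0.004 0.078 0.056] len mm 3.830624471950975 turn units [-0.0015  0.0002  0.0006] deg [-0.18  0.02  0.07]
shift after turning (units) [0.004 0.078 0.056]
16.05 [0.59028914 0.19970597 0.16047136] [-71.23937171  89.93192038   0.68775658] [ 0.7111296   0.408763   -0.02514406] 0.0599599038632452
```

View pics/w17c.png

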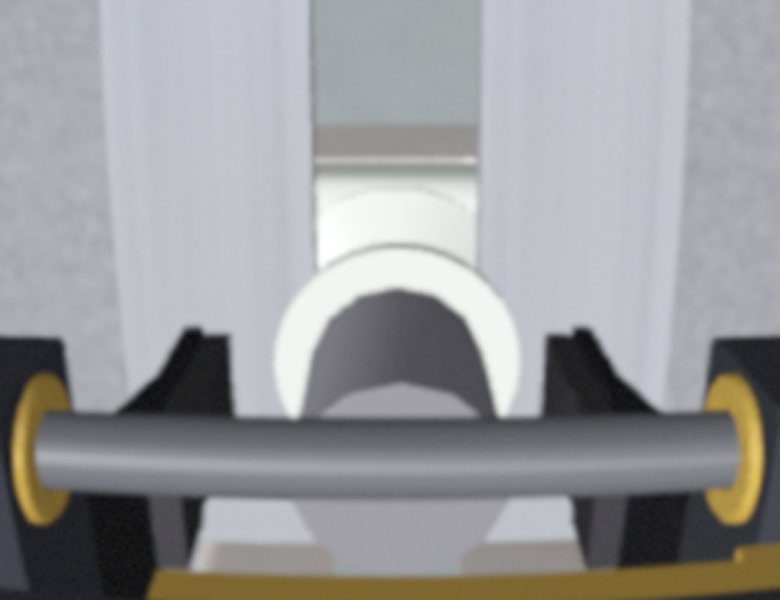

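Call:
drive_tool([
  [[-0.2, 0, 0.03], [0, 0, 0]],
  [[-0.4, 0, 0], [0, 0, 0]],
  [[-0.6, 0, 0], [0, 0, 0]],
  [[-0.8, 0, 0], [0, 0, 0]],
  [[-0.8, 0, 0], [0, 0, 0]],
  [[-0.6, 0, 0], [0, 0, 0]],
  [[0, 0.6, 0], [0, 0, 0]],
  [[0, 0.6, 0], [0, 0, 0]],
  [[0, 0, 0], [0, 0, 0]],
  [[0, 0, 0], [0, 0, 0]],
])

```text
time_s: 17.05
tool_pos: [0.545, 0.2162, 0.2982]
tool_rot: [-62.3, 89.8, 9.7]
force: [-0.9, -0.4, 0.4]
grip_width: 0.0611
```

```bash
python3 snap.py wrist18;python3 snap.py side18;python3 snap.py top18; python3 -c "
import cv2
a=cv2.imread('pics/wrist18.png')
cv2.imwrite('pics/w18c.png',cv2.resize(a[120:320,190:450],None,fx=3,fy=3,interpolation=cv2.INTER_CUBIC))"
```

```text
17.1 [0.54541511 0.21560745 0.2976527 ] [-68.40935933  89.823517     3.51984895] [0.30959904 0.14956676 0.20514676] 0.06110903228808901
17.15 [0.54554945 0.21530249 0.2971634 ] [-71.64164332  89.86906665   0.24860564] [-0.35773882 -0.99260739 -0.15205362] 0.06083831756614013
17.2 [0.54553351 0.21521885 0.29677596] [-76.47114995  89.90514579  -4.59117055] [-0.68883475  0.23278922  0.37097406] 0.06093167962916062
```

View pics/w18c.png

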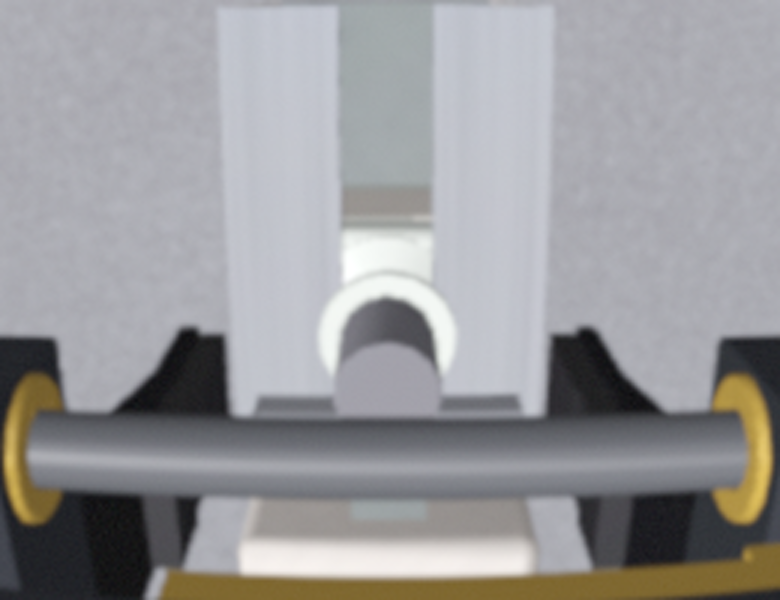

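View pics/side18.png

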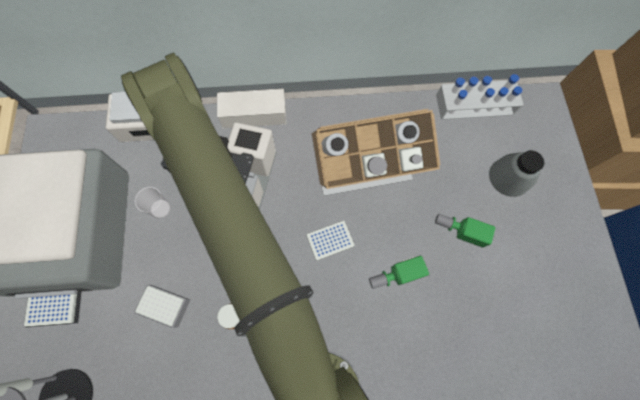

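```bash
python3 - <<'E'
from h import *
w=load("wrist18");V=lambda u,v:ray(w,(190+u/3-.5,120+v/3-.5),True)
ml=onz(V(338,8),.15);mr=onz(V(434,8),.15);m=(ml+mr)/2;print(m,np.linalg.norm(ml-mr))
u=np.array([np.cos(np.radians(-17.9)),np.sin(np.radians(-17.9)),0]);n=np.array([-u[1],u[0],0])
for name,p,z in [("collar near edge (want 91.5)",(388,272),.155),("collar left",(318,338),.155),("right",(457,338),.155),("stop front top edge (139.5)",(388,398),.166),("cap top centre (115.5)",(388,390),.201)]:
    q=onz(V(*p),z)-m;print(name,1e3*q@u,1e3*q@n)
E
```

```text
[0.48047579 0.23678394 0.15      ] 0.031665146128322975
collar near edge (want 91.5) 89.37103099466015 0.5225212746876872
collar left 113.68374839019653 -24.138788999532554
right 113.78553427311675 24.76887968961637
stop front top edge (139.5) 131.80944842138442 0.44284366795941954
cap top centre (115.5) 112.74716753620964 0.4065101283053749
```

```bash
python3 - <<'E'
from h import *
w=load("wrist18");V=lambda u,v:ray(w,(190+u/3-.5,120+v/3-.5),True)
m=(onz(V(338,8),.15)+onz(V(434,8),.15))/2
u=np.array([np.cos(np.radians(-17.9)),np.sin(np.radians(-17.9)),0])
for p,z in [((300,397),.15),((480,397),.15),((300,415),.166)]: print(1e3*(onz(V(*p),z)-m)@u)
E
```

```text
138.99811517746906
139.16449981441787
138.53948412671906
```

```bash
python3 - <<'E'
from h import *
w=load("wrist18");V=lambda u,v:ray(w,(190+u/3-.5,120+v/3-.5),True)
m=(onz(V(338,8),.15)+onz(V(434,8),.15))/2
u=np.array([np.cos(np.radians(-17.9)),np.sin(np.radians(-17.9)),0])
print("near edge at z .15:",1e3*(onz(V(388,272),.15)-m)@u)
a,b=load("side0")["frame"],load("side18")["frame"]
for n,(y0,y1,x0,x1) in dict(plate=(215,262,300,360),wide_small_cans=(105,170,362,445),beaker=(180,220,130,175),can_l=(125,155,322,352)).items():
    print(n,np.abs(a[y0:y1,x0:x1].astype(int)-b[y0:y1,x0:x1]).mean())
from cell import env
print(env.sign_off())
E
```

```text
near edge at z .15: 90.92692945454115
plate 10.699763593380615
wide_small_cans 9.639172072907012
beaker 10.294074074074073
can_l 9.267407407407408
the job is handed in; nothing more can be done
None
```

The collared bottle, from the near-row cell on the robot's left, is now hanging by its collar in the dispenser rail, against the stop. The job is handed in. I gripped it by the cap, drew it out along the cell, set it upright, fed the neck in at the mouth and slid it home. Then I lowered it onto the bars, let go and raised the gripper clear. It took about 17 s of the 46 s allowed.

**What the last checks showed:**
- **Position:** Sliding in ended in contact, with about 11 N against the stop. After release, the collar was centred between the bars to about 0.5 mm.
- **Against the stop:** One reading, taking the collar's near edge at its top, gave a gap of about 1.5 mm. Taking that visible edge as the collar's underside, which I think is right, gave about 0.1–0.6 mm. The bottle did not move in the picture when the gripper opened.
- **Forces:** The highest force reading was about 15 N, well under the limits.
- **Gripper:** It ended about 10 cm above the cap, touching nothing.
- **Everything else:** By eye, the other bottles, cans, plate and beaker are where they were. The before-and-after pixel comparison was no help, because noise gave every area about the same difference.

**What went differently:** One viewing pose was cut short because joint 2 reached the edge of its range. The bottle sat about 2 mm off-centre at the stop, so I nudged it to the middle before letting go.

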